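# Hang the blue capacitor module on the panel stud

### The arm

A 6-joint arm with a two-finger parallel gripper is mounted at the origin on the work surface. World frame = base frame: x ahead of the robot, y to its left, z up, the work surface at z = 0. Lengths are in m, angles in rad, forces in N, time in s.
With the tool pointing down it reaches from about 0.3 to 0.825 m from the base axis. Payload 5.4 kg.
Tool frame: the origin (TCP) lies on the centre line of the jaws, within the pads' length; the fingertips stand 8 mm ahead of it and the grasp point (between the pads) lies 11 mm behind it; z points along the fingers, y is the line along which they close (so a half turn about z gives the same grasp; the last joint's range is limited). The gripper opens to 92 mm and grips with 3 to 60 N. Pads are 20 mm wide; open, the fingers measure 128 mm over their backs; the gripper's body (75 mm by 189 mm) begins 69 mm behind the grasp point.
Start: joints at [1.039, 0.158, 1.597, -0, 1.386, -0.21], TCP at [0.182, 0.545, 0.223] pointing down, gripper open.
Joint ranges: [-2.91, 2.91], [-0.94, 2.29], [0.18, 2.7], [-1.29, 4.43], [0.17, 2.64], [-3, 3]. Speed limits (rad/s): [2.57, 2.57, 3.14, 3.14, 3.14, 3.14].

### API

Orientations are given as a rotation vector (axis times angle).
In Python, from station import manip gives the robot as it stands. The module is installed in compiled form; this text tells all that it offers.
- The arm moves only by the shell command python3 -m handwheel 'ROWS'. ROWS is JSON, a list of rows, each an object of numbers: "ax", "ay", "az": the turn, a rotation vector about the tool's x, y, z in units of 5 degrees (1.0 is 5 degrees); "x", "y", "z": the shift along the tool's x, y, z in units of 50 mm (1.0 is 50 mm); "hand": the gripper command: -1 is shut, 1 is fully open, values between are in proportion. A call has 1 to 5 rows; each row shifts and turns the commanded pose from where the row before left it, along the tool's axes as they then stand; what a row does not reach is not made up. A row lasts 1/10 s, in which the tool goes at most 50 mm and 8.59 degrees, less where a joint would pass 70% of its speed; a pose out of reach is approached as far as the arm can. A call is refused whole if a number of a shift passes 1 or a number of a turn 1, either way. A call with a gripper value outside its range is refused whole. The fingers move at their own pace and stop on an object; the grip force is fixed at half the most. Time passes only in rows, so rows that do not move let the fingers close. It gives the time, the measured TCP pose, the force, the opening and the grip force at its end, in the units of the state.
- manip.get_obs(): the state, without advancing time (a new reading comes with each control period).
- manip.read_camera(name): name is "side" or "top"; returns (picture, depth): 420x560x3 uint8, blue, green, red; 420x560 float32, m along the optical axis (not along the pixel's ray), 0 where there is no reading.
- manip.calibration(name): a dict with "mtx" (3x3 intrinsics, pixels), "world_to_cam" (4x4, takes a point from world to camera coordinates). Camera axes: x right, y down, z forward; pixel columns grow to the right and rows downward; lengths in m; the calibration is good to about 2 mm. A picture is of the moment at which its call begins. calibration takes no time and is no camera call.
- manip.sign_off(): hands the job in; it is judged then, once.
The state is a dict: "time": time; "q": joint angles; "qd": joint speeds; "joint_torque": joint torques, N m; "ee_pos": TCP position; "ee_rot": TCP orientation; "ft_force": force on the tool from outside, world axes, zero at the start; "moment": the same for the moment, N m; "grip_width": finger opening in m; "finger_force": force on a finger pad.
Only numpy, scipy, OpenCV 4.12 (cv2) and the standard library are available. Lean on these libraries where they do the work, as an engineer would, in place of code of your own. Each camera call takes 0.05 s, during which the arm holds its last target. There are 200 camera calls.

### The job

Take the orange keyhole plate that carries the blue block, lower its wide hole over the brass headed stud on the aluminium mounting panel, then slide it along the panel, away from the grey terminal strip, until the stud is fully home at the end of the narrow slot, locked under its head. Leave the plate lying flat on the panel and square with it, and let go. Leave the similar plate with the black block where it is.

Things in the scene. Friction and masses are not known exactly. Their poses are not given: they have to be found in the camera images.
- blue_module_center (a point): Loose 0.3 to 0.5 kg module: blue block on an orange keyhole plate. Point: the block's centre, 27.5 mm above the plate's underside. Block 60 mm long (x), 40 mm wide (y; grip across this), its top 55 mm above the underside. Plate 5 mm thick, 84 mm wide (y), from x = -37 to +130 mm of this point; starts flat on the table. Axes: x from block to slot, z up.
- blue_module_hole (a point): Centre of the wide hole in the blue module's plate, 55 mm in x from the block's centre, 2.5 mm above the underside. Axes as the module's. The hole is 44 mm wide; from x = +11 to +25 mm it tapers to a slot 15 mm wide that goes on in +x. Fully home against the slot's end, the stud's axis is at x = +50 mm from here.
- stud (a point): Foot of the upright brass stud, on the top of the fixed aluminium panel (360 x 230 mm, 4 mm thick). Neck diameter 8 mm; head diameter 24 mm, 13 to 19 mm above this point. Axes: x along the panel towards the grey terminal strip (24 mm high, from x = +113 mm), z up. Lower the module with its x along this x, slide it in -x. Four 14 mm standoffs at x = +85, -205, y = +-100 mm.
- black_module_center (a point): Bystander to leave alone: the same orange keyhole plate with the same sizes and axes as the blue module, but with a black block. Point: the block's centre, 27.5 mm above the table.
Not all that is in view belongs to the job. Leave any purple look-alike of the part that bears blue_module_center alone.

How it is judged:
On the way:
1. the plate is down on the panel with the stud's head through the wide hole (x of stud in the frame of blue_module_center between 0.037 and 0.075 m and y of stud in the frame of blue_module_center between -0.015 and 0.015 m and z of stud in the frame of blue_module_center between -0.0355 and -0.02 m), for 0.1 s.
At the end, for the whole second after the job is handed in: The blue module lies flat on the panel (within 4 mm of it and 4.5 degrees) with the stud within 12 mm of the slot's home end, under the head, the block on the side away from the terminal strip, square with the panel within 15 degrees, and stays so after release (x of stud in the frame of blue_module_center between 0.093 and 0.115 m and y of stud in the frame of blue_module_center between -0.012 and 0.012 m and z of stud in the frame of blue_module_center between -0.0315 and -0.0225 m and x of blue_module_center in the frame of stud below -0.07 m and angle between the x axis of blue_module_center and the x axis of stud, either way round below 0.26 rad and angle between blue_module_center's own z axis and vertical below 0.08 rad); the robot touches nothing.
It fails at once if the black module is moved by more than 30 mm (distance of black_module_center from where it was at the start of the episode above 0.03 m).
It also fails if it takes over 43 s, if anything falls off the work surface, if the arm or the gripper's body presses on something with over 40 N, if the wrist force passes 120 N, or if a joint passes its speed limit or range.

## Working session

There is one attempt and no reset: what is moved stays moved. The work goes in short steps, Python scripts to look and compute and a shell command to move; the robot and the scene stay as the last step left them, time stands still between calls to the robot, and variables do not carry over. Pictures are saved under pics/ and viewed, at most 10 in all, crops included, and the job is handed in when it is done.

```bash
mkdir -p pics
python3 - <<'E'
from station import manip
import cv2,numpy as np
for n in("top","side"):
    p,d=manip.read_camera(n); cv2.imwrite(f"pics/{n}0.png",p); np.savez(f"{n}0.npz",p=p,d=d)
    print(n,manip.calibration(n))
o=manip.get_obs(); print(o)
E
```

```text
top {'mtx': array([[426.13400764,   0.        , 278.11537496],
       [  0.        , 426.13400764, 205.87292989],
       [  0.        ,   0.        ,   1.        ]]), 'world_to_cam': array([[ 0.00286528, -0.9999576 ,  0.00875121, -0.18420769],
       [-0.9957439 , -0.00365914, -0.0920907 ,  0.46295922],
       [ 0.09211881, -0.0084501 , -0.99571217,  1.25389738],
       [ 0.        ,  0.        ,  0.        ,  1.        ]])}
side {'mtx': array([[403.88444403,   0.        , 284.44723021],
       [  0.        , 403.88444403, 208.77447135],
       [  0.        ,   0.        ,   1.        ]]), 'world_to_cam': array([[-0.9990903 , -0.0426132 ,  0.0016382 ,  0.43881225],
       [-0.02125658,  0.4643344 , -0.88540484,  0.15091042],
       [ 0.03696926, -0.88463421, -0.46481781,  0.81876377],
       [ 0.        ,  0.        ,  0.        ,  1.        ]])}
{'time': 0.1, 'q': array([ 1.03889207e+00,  1.58961339e-01,  1.59810738e+00, -1.67279583e-05,
        1.38617961e+00, -2.10088972e-01]), 'qd': array([-0.00120276, -0.00334043, -0.00043519, -0.00212733, -0.00121786,
        0.0014114 ]), 'joint_torque': array([-1.04996685e-03, -3.86504316e+01, -3.22959816e+01,  7.02171167e-02,
        3.38680192e-02, -1.83176797e-05]), 'ee_pos': array([0.18160133, 0.54499218, 0.22173069]), 'ee_rot': array([-5.03229072e-01, -3.10043289e+00,  2.43270219e-03]), 'ft_force': array([-0.05327295,  0.21535323, -0.8106996 ]), 'moment': array([ 0.00405502,  0.01968179, -0.0126025 ]), 'finger_force': 0.0, 'grip_width': 0.09156031330228538}
```

View pics/top0.png

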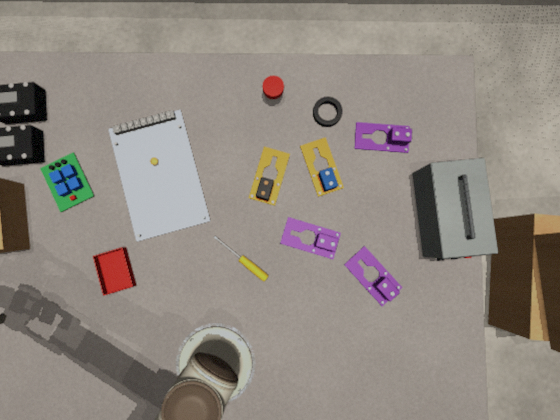

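View pics/side0.png

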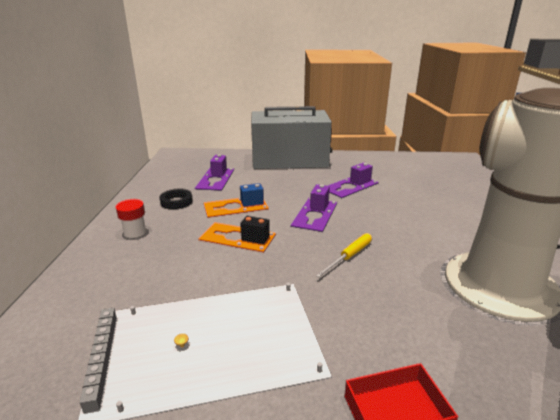

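The top view shows these candidates: blue block on orange (328,178) matches the description. The others are black block on orange (265,188), purple look-alikes (385,137), (312,238) and (373,276), and a green board with blue keys (67,182). The panel is at (160,175), the stud at (154,161) and the strip at (147,122). I choose (328,178) and will check it in a close crop.

```bash
cat > h.py <<'E'
from station import manip
import cv2,numpy as np
from scipy.spatial.transform import Rotation as R
def ray(n,uv,z):
    "pixels -> world points on plane z"
    c=manip.calibration(n); T=np.linalg.inv(c["world_to_cam"]); uv=np.atleast_2d(uv).astype(float)
    d=np.c_[uv,np.ones(len(uv))]@np.linalg.inv(c["mtx"]).T@T[:3,:3].T; o=T[:3,3]
    return o+d*((z-o[2])/d[:,2])[:,None]
def mask(p,lo,hi,box=None):
    m=cv2.inRange(cv2.cvtColor(p,cv2.COLOR_BGR2HSV),lo,hi)
    if box:
        k=np.zeros_like(m);x0,y0,x1,y1=box;k[y0:y1,x0:x1]=255;m&=k
    return m
def big(m):
    return max(cv2.findContours(m,cv2.RETR_EXTERNAL,cv2.CHAIN_APPROX_NONE)[0],key=cv2.contourArea)
def rect(n,m,z):
    "centre, sides, long-axis yaw(deg) of biggest blob, on plane z (mm)"
    w=ray(n,big(m)[:,0],z)[:,:2]*1000
    (c,s,a)=cv2.minAreaRect(w.astype(np.float32))
    if s[0]<s[1]: s=s[::-1];a+=90
    return np.round(c,1),np.round(s,1),round(a,1)
E
python3 - <<'E'
from h import *
p=np.load("top0.npz")["p"]
cv2.imwrite("pics/crop.png",cv2.resize(p[120:220,230:360],None,fx=5,fy=5,interpolation=cv2.INTER_CUBIC))
box=(295,130,350,205)
print("plate+block",rect("top",mask(p,(8,120,120),(25,255,255),box)|mask(p,(100,100,40),(125,255,255),box),.005))
print("plate",rect("top",mask(p,(8,120,120),(25,255,255),box),.005))
print("block",rect("top",mask(p,(100,100,40),(125,255,255),box),.055))
print("stud",rect("top",mask(p,(15,100,80),(35,255,255),(135,145,175,180)),.023))
pm=mask(p,(0,0,150),(180,60,255),(100,105,215,245)); print("panel",rect("top",pm,.004))
s=np.load("side0.npz")["p"]; print("stud side",rect("side",mask(s,(15,100,80),(35,255,255),(160,320,200,360)),.020))
print("blackplate",rect("top",mask(p,(8,120,120),(25,255,255),(245,140,295,210)),.005))
o=manip.get_obs(); print(R.from_rotvec(o["ee_rot"]).as_matrix().round(3))
E
```

```text
plate+block (array([ 586.8, -314.8]), array([164.9,  83.1]), 19.3)
plate (array([ 586.8, -314.8]), array([164.9,  83.1]), 19.3)
block (array([ 540.6, -327.7]), array([58.9, 42. ]), 18.8)
stud (array([598. , 191.8]), array([18.6, 18. ]), 1.7)
panel (array([562.9, 189.3]), array([433.1, 352. ]), 1.0)
stud side (array([599. , 197.6]), array([24.6, 23.9]), 154.0)
blackplate (array([ 558.2, -154.4]), array([165.1,  82.2]), 163.9)
[[-0.949  0.316 -0.001]
 [ 0.316  0.949 -0.001]
 [ 0.    -0.002 -1.   ]]
```

View pics/crop.png

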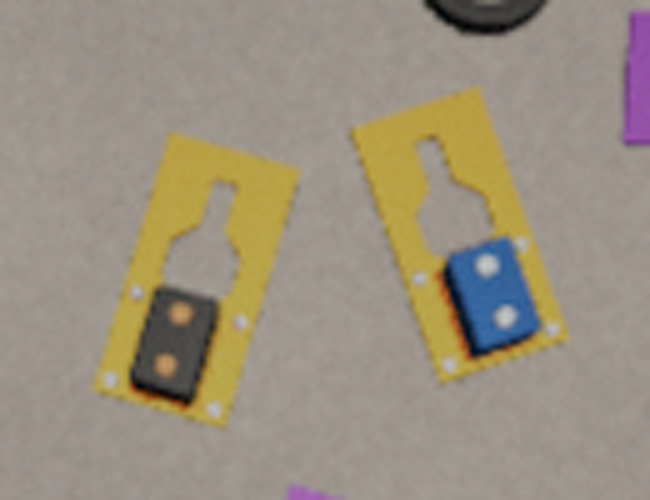

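The crop confirms it: blue block on an orange plate (crop 493,290), slot pointing up-left, and the black twin on the left. I move there now and measure the panel's yaw from the stored picture.

```bash
for i in 1 2 3 4; do :; done
python3 -m handwheel '[{"x":-0.618,"y":-0.716,"hand":1},{"x":-0.618,"y":-0.716,"hand":1},{"x":-0.618,"y":-0.716,"hand":1},{"x":-0.618,"y":-0.716,"hand":1},{"x":-0.618,"y":-0.716,"hand":1}]'
python3 -m handwheel '[{"x":-0.618,"y":-0.716,"hand":1},{"x":-0.618,"y":-0.716,"hand":1},{"x":-0.618,"y":-0.716,"hand":1},{"x":-0.618,"y":-0.716,"hand":1},{"x":-0.618,"y":-0.716,"hand":1}]'
python3 -m handwheel '[{"x":-0.618,"y":-0.716,"hand":1},{"x":-0.618,"y":-0.716,"hand":1},{"x":-0.618,"y":-0.716,"hand":1},{"x":-0.618,"y":-0.716,"hand":1},{"x":-0.618,"y":-0.716,"hand":1}]'
python3 -m handwheel '[{"x":-0.618,"y":-0.716,"hand":1},{"x":-0.618,"y":-0.716,"hand":1},{"x":-0.618,"y":-0.716,"hand":1},{"x":-0.618,"y":-0.716,"hand":1},{"x":-0.618,"y":-0.716,"hand":1}]'
python3 -m handwheel '[{"az":-0.94,"hand":1},{"az":-0.94,"hand":1},{"az":-0.94,"hand":1},{"az":-0.94,"hand":1}]'
python3 -m handwheel '[{"az":-0.94,"hand":1},{"az":-0.94,"hand":1},{"az":-0.94,"hand":1},{"az":-0.94,"hand":1}]'
python3 - <<'E'
from h import *
p=np.load("top0.npz")["p"]
h=cv2.cvtColor(p,cv2.COLOR_BGR2HSV)
print("panel px",h[180,130],h[200,180],"table",h[250,170],h[190,235])
for v in (170,185,200):
    m=mask(p,(90,0,v),(130,60,255),(100,105,215,245)); print(v,rect("top",m,.004))
print(h[155:168,148:161].tolist()[6], h[161,148:161,2])
E
```

```text
panel px [103  12 193] [105  13 194] table [ 16  24 159] [ 15  26 157]
170 (array([561.7, 182.3]), array([357.7, 228.8]), 15.8)
185 (array([560.8, 183. ]), array([355.6, 225.5]), 15.9)$[0]: bad value
$[0]: bad value
$[0]: bad value
$[0]: bad value
$[0]: bad value
$[0]: bad value
Traceback (most recent call last):
  File "h.py", line 18, in rect
    w=ray(n,big(m)[:,0],z)[:,:2]*1000
            ~~~^^^
  File "h.py", line 15, in big
    return max(cv2.findContours(m,cv2.RETR_EXTERNAL,cv2.CHAIN_APPROX_NONE)[0],key=cv2.contourArea)
ValueError: max() iterable argument is empty
```

```bash
python3 -m handwheel '[{"ax":0,"ay":0,"az":0,"x":-0.618,"y":-0.716,"z":0,"hand":1}]'; python3 -m handwheel '[{"x":-0.618,"y":-0.716,"hand":1.0}]';python3 -m handwheel '[{"x":-0.62,"y":-0.72,"hand":0.99}]'
```

```text
time: 0.2
ee_pos: [0.1987, 0.5032, 0.2213]
ee_rot: [-0.497, -3.1, 0.001]
ft_force: [0.9, -0.7, 1.2]
grip_width: 0.0919
finger_force: 0.0$[0]: bad value
$[0]: bad value
```

```bash
python3 -m handwheel '[{"ax":0,"ay":0,"az":0,"x":-0.618,"y":-0.716,"z":0,"hand":1},{"ax":0,"ay":0,"az":0,"x":-0.618,"y":-0.716,"z":0,"hand":1},{"ax":0,"ay":0,"az":0,"x":-0.618,"y":-0.716,"z":0,"hand":1},{"ax":0,"ay":0,"az":0,"x":-0.618,"y":-0.716,"z":0,"hand":1}]' >/dev/null
python3 -m handwheel '[{"ax":0,"ay":0,"az":0,"x":-0.618,"y":-0.716,"z":0,"hand":1},{"ax":0,"ay":0,"az":0,"x":-0.618,"y":-0.716,"z":0,"hand":1},{"ax":0,"ay":0,"az":0,"x":-0.618,"y":-0.716,"z":0,"hand":1},{"ax":0,"ay":0,"az":0,"x":-0.618,"y":-0.716,"z":0,"hand":1},{"ax":0,"ay":0,"az":0,"x":-0.618,"y":-0.716,"z":0,"hand":1}]'
python3 -m handwheel '[{"ax":0,"ay":0,"az":0,"x":-0.618,"y":-0.716,"z":0,"hand":1},{"ax":0,"ay":0,"az":0,"x":-0.618,"y":-0.716,"z":0,"hand":1},{"ax":0,"ay":0,"az":0,"x":-0.618,"y":-0.716,"z":0,"hand":1},{"ax":0,"ay":0,"az":0,"x":-0.618,"y":-0.716,"z":0,"hand":1},{"ax":0,"ay":0,"az":0,"x":-0.618,"y":-0.716,"z":0,"hand":1}]' >/dev/null
python3 -m handwheel '[{"ax":0,"ay":0,"az":0,"x":-0.618,"y":-0.716,"z":0,"hand":1},{"ax":0,"ay":0,"az":0,"x":-0.618,"y":-0.716,"z":0,"hand":1},{"ax":0,"ay":0,"az":0,"x":-0.618,"y":-0.716,"z":0,"hand":1},{"ax":0,"ay":0,"az":0,"x":-0.618,"y":-0.716,"z":0,"hand":1},{"ax":0,"ay":0,"az":0,"x":-0.618,"y":-0.716,"z":0,"hand":1}]'
python3 -m handwheel '[{"ax":0,"ay":0,"az":-0.94,"x":0,"y":0,"z":0,"hand":1},{"ax":0,"ay":0,"az":-0.94,"x":0,"y":0,"z":0,"hand":1},{"ax":0,"ay":0,"az":-0.94,"x":0,"y":0,"z":0,"hand":1},{"ax":0,"ay":0,"az":-0.94,"x":0,"y":0,"z":0,"hand":1}]' >/dev/null
python3 -m handwheel '[{"ax":0,"ay":0,"az":-0.94,"x":0,"y":0,"z":0,"hand":1},{"ax":0,"ay":0,"az":-0.94,"x":0,"y":0,"z":0,"hand":1},{"ax":0,"ay":0,"az":-0.94,"x":0,"y":0,"z":0,"hand":1},{"ax":0,"ay":0,"az":-0.94,"x":0,"y":0,"z":0,"hand":1}]'
cat >> h.py <<'E'
def to(x,y,z,yaw):
    "shift (units of 50 mm, tool axes) and az turn (units of 5 deg) to a target TCP in mm, tool-x yaw deg"
    o=manip.get_obs(); M=R.from_rotvec(o["ee_rot"]).as_matrix()
    cur=np.degrees(np.arctan2(M[1,0],M[0,0])); dy=(yaw-cur+180)%360-180
    print("t",o["time"].round(2),"pos",(o["ee_pos"]*1000).round(1),"yaw",cur.round(1),"tilt",M[:2,2].round(3),"F",o["ft_force"].round(1),"w",o["grip_width"].round(4))
    print("shift units",(M.T@(np.array([x,y,z])-o["ee_pos"]*1000)/50).round(3),"az units",round(-dy/5,2))
E
python3 - <<'E'
from h import *
to(541.8,-329,22,199.3)
# stud refined: head circle
p,d=manip.read_camera("top"); m=mask(p,(15,60,60),(40,255,255),(135,145,175,180))
(c,r)=cv2.minEnclosingCircle(big(m)); print(c,r,ray("top",c,.022)*1000, "px/m", 426/(1.254+.05))
s,_=manip.read_camera("side"); np.savez("s1.npz",s=s,p=p)
m=mask(s,(12,60,60),(40,255,255),(160,320,200,360)); x,y,w,h=cv2.boundingRect(big(m)); print(x,y,w,h, ray("side",(x+w/2,y+h/2),.020)*1000)
pm=mask(p,(90,0,178),(130,60,255),(100,105,215,245)); print("panel",rect("top",pm,.004))
cv2.imwrite("pics/side1.png",s)
E
```

```text
time: 1.1
ee_pos: [0.3619, 0.1063, 0.2225]
ee_rot: [0.503, 3.101, 0.0]
ft_force: [1.2, 1.2, -0.3]
grip_width: 0.0919
finger_force: 0.0
time: 2.1
ee_pos: [0.5419, -0.3309, 0.2218]
ee_rot: [-0.504, -3.1, -0.001]
ft_force: [0.4, 0.6, -0.2]
grip_width: 0.0916
finger_force: 0.0
time: 2.9
ee_pos: [0.5414, -0.329, 0.2219]
ee_rot: [0.528, -3.096, -0.002]
ft_force: [-0.3, 0.4, -0.2]
grip_width: 0.0918
finger_force: 0.0Traceback (most recent call last):
  File "<stdin>", line 2, in <module>
  File "h.py", line 26, in to
    print("t",o["time"].round(2),"pos",(o["ee_pos"]*1000).round(1),"yaw",cur.round(1),"tilt",M[:2,2].round(3),"F",o["ft_force"].round(1),"w",o["grip_width"].round(4))
              ^^^^^^^^^^^^^^^
AttributeError: 'float' object has no attribute 'round'
```

```bash
sed -i 's/o\["time"\].round(2)/round(o["time"],2)/; s/o\["grip_width"\].round(4)/round(float(o["grip_width"]),4)/' h.py
python3 - <<'E'
from h import *
to(541.8,-329,22,199.3)
p,d=manip.read_camera("top"); m=mask(p,(15,60,60),(40,255,255),(135,145,175,180))
(c,r)=cv2.minEnclosingCircle(big(m)); print(c,r,ray("top",c,.022)*1000)
s,_=manip.read_camera("side"); np.savez("s1.npz",s=s,p=p)
m=mask(s,(12,60,60),(40,255,255),(160,320,200,360)); x,y,w,h=cv2.boundingRect(big(m)); print(x,y,w,h, ray("side",(x+w/2,y+h/2),.020)*1000)
pm=mask(p,(90,0,178),(130,60,255),(100,105,215,245)); print("panel",rect("top",pm,.004))
cv2.imwrite("pics/side1.png",s)
E
```

```text
t 2.9 pos [ 541.4 -329.   221.9] yaw -160.6 tilt [-0.001  0.001] F [-0.3  0.4 -0.2] w 0.0918
shift units [-0.009 -0.007  3.998] az units 0.01
(153.7142791748047, 161.0) 3.846651792526245 [[598.13491138 192.9707216   22.        ]]
174 333 15 15 [[597.67730273 200.18960604  20.        ]]
panel (array([561.2, 183. ]), array([356.3, 226. ]), 15.9)
```

View pics/side1.png

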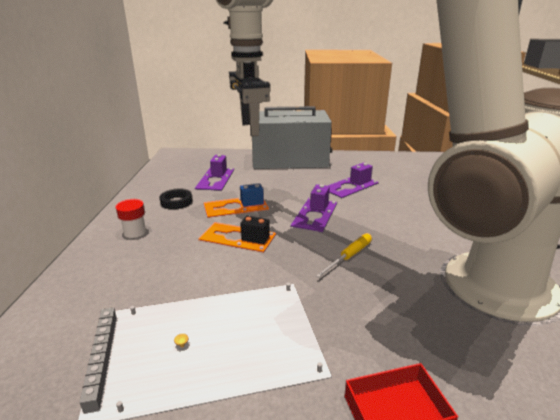

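The side view shows the gripper above the blue module (250,195), with the stud head at (181,340). I descend and grip.

```bash
python3 -m handwheel '[{"ax":0,"ay":0,"az":0,"x":0,"y":0,"z":0.9,"hand":1},{"ax":0,"ay":0,"az":0,"x":0,"y":0,"z":0.9,"hand":1},{"ax":0,"ay":0,"az":0,"x":0,"y":0,"z":0.9,"hand":1},{"ax":0,"ay":0,"az":0,"x":0,"y":0,"z":0.8,"hand":1},{"ax":0,"ay":0,"az":0,"x":0,"y":0,"z":0.45,"hand":1}]'
python3 -m handwheel '[{"ax":0,"ay":0,"az":0,"x":0,"y":0,"z":0,"hand":-1},{"ax":0,"ay":0,"az":0,"x":0,"y":0,"z":0,"hand":-1},{"ax":0,"ay":0,"az":0,"x":0,"y":0,"z":0,"hand":-1},{"ax":0,"ay":0,"az":0,"x":0,"y":0,"z":0,"hand":-1},{"ax":0,"ay":0,"az":0,"x":0,"y":0,"z":0,"hand":-1}]'
python3 -m handwheel '[{"ax":0,"ay":0,"az":0,"x":0,"y":0,"z":0,"hand":-1},{"ax":0,"ay":0,"az":0,"x":0,"y":0,"z":0,"hand":-1},{"ax":0,"ay":0,"az":0,"x":0,"y":0,"z":0,"hand":-1}]'
```

```text
time: 3.5
ee_pos: [0.5394, -0.3272, 0.0206]
ee_rot: [0.519, -3.094, -0.008]
ft_force: [-0.6, -0.3, 0.1]
grip_width: 0.0922
finger_force: 0.0
time: 4.0
ee_pos: [0.5425, -0.33, 0.0267]
ee_rot: [-0.522, 3.096, -0.003]
ft_force: [0.4, -0.3, -0.2]
grip_width: 0.0537
finger_force: 0.0
time: 4.3
ee_pos: [0.5421, -0.3299, 0.0258]
ee_rot: [-0.523, 3.097, -0.002]
ft_force: [0.3, -1.6, 1.9]
grip_width: 0.0398
finger_force: 30.0
```

```bash
python3 -m handwheel '[{"ax":0,"ay":0,"az":0,"x":0,"y":0,"z":-0.3,"hand":-1},{"ax":0,"ay":0,"az":0,"x":0,"y":0,"z":-0.6,"hand":-1},{"ax":0,"ay":0,"az":0,"x":0,"y":0,"z":-0.6,"hand":-1},{"ax":0,"ay":0,"az":0,"x":0,"y":0,"z":-0.5,"hand":-1},{"ax":0,"ay":0,"az":0.66,"x":0,"y":0,"z":0,"hand":-1}]'
python3 -m handwheel '[{"ax":0,"ay":0,"az":0,"x":0,"y":0,"z":0,"hand":-1},{"ax":0,"ay":0,"az":0,"x":0,"y":0,"z":0,"hand":-1}]'
python3 -c "
from h import *
to(545,178,126,195.9)"
```

```text
time: 4.8
ee_pos: [0.5434, -0.3305, 0.1299]
ee_rot: [-0.432, 3.108, -0.008]
ft_force: [1.3, 0.4, -4.6]
grip_width: 0.0398
finger_force: 30.0
time: 5.0
ee_pos: [0.5407, -0.3282, 0.1239]
ee_rot: [0.435, -3.109, -0.004]
ft_force: [-0.4, -0.3, -5.2]
grip_width: 0.0398
finger_force: 30.0
t 5.0 pos [ 540.7 -328.2  123.9] yaw -164.1 tilt [-0.002  0.002] F [-0.4 -0.3 -5.2] w 0.0398
shift units [-2.862  9.712 -0.02 ] az units 0.01
```

```bash
python3 -m handwheel '[{"ax":0,"ay":0,"az":0,"x":-0.1,"y":0.35,"z":0,"hand":-1},{"ax":0,"ay":0,"az":0,"x":-0.19,"y":0.65,"z":0,"hand":-1},{"ax":0,"ay":0,"az":0,"x":-0.19,"y":0.65,"z":0,"hand":-1},{"ax":0,"ay":0,"az":0,"x":-0.19,"y":0.65,"z":0,"hand":-1},{"ax":0,"ay":0,"az":0,"x":-0.19,"y":0.65,"z":0,"hand":-1}]' >/dev/null
python3 -m handwheel '[{"ax":0,"ay":0,"az":0,"x":-0.19,"y":0.65,"z":0,"hand":-1},{"ax":0,"ay":0,"az":0,"x":-0.19,"y":0.65,"z":0,"hand":-1},{"ax":0,"ay":0,"az":0,"x":-0.19,"y":0.65,"z":0,"hand":-1},{"ax":0,"ay":0,"az":0,"x":-0.19,"y":0.65,"z":0,"hand":-1},{"ax":0,"ay":0,"az":0,"x":-0.19,"y":0.65,"z":0,"hand":-1}]' >/dev/null
python3 -m handwheel '[{"ax":0,"ay":0,"az":0,"x":-0.19,"y":0.65,"z":0,"hand":-1},{"ax":0,"ay":0,"az":0,"x":-0.19,"y":0.65,"z":0,"hand":-1},{"ax":0,"ay":0,"az":0,"x":-0.19,"y":0.65,"z":0,"hand":-1},{"ax":0,"ay":0,"az":0,"x":-0.19,"y":0.65,"z":0,"hand":-1},{"ax":0,"ay":0,"az":0,"x":-0.19,"y":0.65,"z":0,"hand":-1}]' >/dev/null
python3 -m handwheel '[{"ax":0,"ay":0,"az":0,"x":-0.1,"y":0.26,"z":0,"hand":-1},{"ax":0,"ay":0,"az":0,"x":0,"y":0,"z":0,"hand":-1},{"ax":0,"ay":0,"az":0,"x":0,"y":0,"z":0,"hand":-1},{"ax":0,"ay":0,"az":0,"x":0,"y":0,"z":0,"hand":-1}]'
python3 - <<'E'
from h import *
to(545,178,60,195.9)
p,d=manip.read_camera("top"); s,ds=manip.read_camera("side"); cv2.imwrite("pics/t2.png",cv2.resize(np.hstack([p[100:260,80:260],s[180:420,60:330][:160*240//160]][:1]),None,fx=3,fy=3)); cv2.imwrite("pics/s2.png",s); np.savez("s2.npz",p=p,d=d,s=s,ds=ds)
E
```

```text
time: 6.9
ee_pos: [0.5463, 0.1758, 0.1248]
ee_rot: [0.432, -3.111, 0.001]
ft_force: [-0.3, -0.1, -5.1]
grip_width: 0.0398
finger_force: 30.0
t 6.9 pos [546.3 175.8 124.8] yaw -164.2 tilt [-0.001 -0.001] F [-0.3 -0.1 -5.1] w 0.0398
shift units [0.011 0.049 1.295] az units -0.02
```

View pics/t2.png

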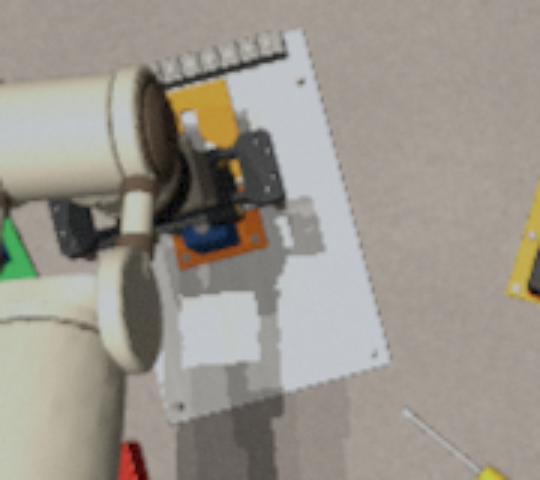

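View pics/s2.png

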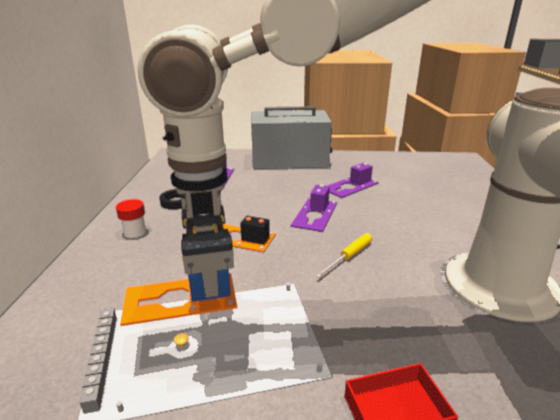

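The side view shows the carried plate level at (178,300), its hole (185,297) above the stud (181,340). The top view is mostly hidden by the arm. I check the plate pose in the side view, then lower partway.

Run:
```python
from h import *
f=np.load("s2.npz");s=f["s"]; b=(110,260,250,330)
m=mask(s,(5,150,120),(25,255,255),b)
k=ray("side",big(m)[:,0],.1015)[:,:2]*1000
a=np.radians(15.8); e=np.array([np.cos(a),np.sin(a)]); n=np.array([-e[1],e[0]]); t=np.array([546.3,175.8])
q=np.c_[(k-t)@e,(k-t)@n]; print("plate in tool frame x",q[:,0].min(),q[:,0].max(),"y",q[:,1].min(),q[:,1].max(),"expect -37 130 +-42")
print("plate",rect("side",m,.1015))
cs,h=cv2.findContours(m,cv2.RETR_CCOMP,cv2.CHAIN_APPROX_NONE)
for c,hh in zip(cs,h[0]):
    if hh[3]>=0 and len(c)>20:
        for z in(.104,.099):
            g=ray("side",c[:,0],z)[:,:2]*1000; q=np.c_[(g-t)@e,(g-t)@n]; print("hole",z,q.min(0),q.max(0))
st=np.array([598,193.5]); print("stud in tool frame",(st-t)@e,(st-t)@n)
```

```text
plate in tool frame x -33.21513398519149 132.77417217696203 y -43.24922306690799 44.856827074369974 expect -37 130 +-42
plate (array([594.2, 189.9]), array([166.3,  87.4]), 15.2)
hole 0.104 [ 33.5806337 -18.641342 ] [112.10566273  27.17489067]
hole 0.099 [ 33.92340019 -25.15866927] [113.40728181  21.21701577]
stud in tool frame 54.56603063808226 2.9543697134706335
```

```bash
python3 -m handwheel '[{"ax":0,"ay":0,"az":0,"x":0.06,"y":0.04,"z":0.3,"hand":-1},{"ax":0,"ay":0,"az":0,"x":0,"y":0,"z":0.4,"hand":-1},{"ax":0,"ay":0,"az":0,"x":0,"y":0,"z":0.4,"hand":-1},{"ax":0,"ay":0,"az":0,"x":0,"y":0,"z":0.2,"hand":-1},{"ax":0,"ay":0,"az":0,"x":0,"y":0,"z":0,"hand":-1}]' >/dev/null
python3 -m handwheel '[{"ax":0,"ay":0,"az":0,"x":0,"y":0,"z":0,"hand":-1},{"ax":0,"ay":0,"az":0,"x":0,"y":0,"z":0,"hand":-1}]'
python3 - <<'E'
from h import *
to(543,177,30,195.9)
s,ds=manip.read_camera("side"); cv2.imwrite("pics/s3.png",cv2.resize(s[240:400,70:320],None,fx=3,fy=3,interpolation=cv2.INTER_CUBIC))
E
```

```text
time: 7.7
ee_pos: [0.5443, 0.178, 0.0615]
ee_rot: [-0.433, 3.109, -0.0]
ft_force: [0.5, 0.3, -5.0]
grip_width: 0.0399
finger_force: 30.0
t 7.7 pos [544.3 178.   61.5] yaw -164.1 tilt [0.003 0.   ] F [ 0.5  0.3 -5. ] w 0.0399
shift units [ 0.032 -0.011  0.63 ] az units -0.01
```

View pics/s3.png

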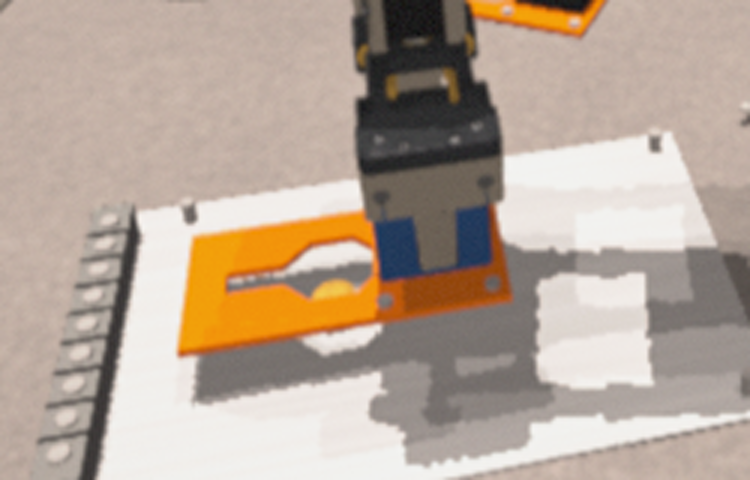

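The crop shows the stud head (333,290) inside the hole, centred lengthwise. It sits near the close edge, as parallax predicts for the remaining 16 mm of height. I lower onto the panel.

```bash
python3 -m handwheel '[{"ax":0,"ay":0,"az":0,"x":0.03,"y":0,"z":0.16,"hand":-1},{"ax":0,"ay":0,"az":0,"x":0,"y":0,"z":0.16,"hand":-1},{"ax":0,"ay":0,"az":0,"x":0,"y":0,"z":0.14,"hand":-1},{"ax":0,"ay":0,"az":0,"x":0,"y":0,"z":0.1,"hand":-1},{"ax":0,"ay":0,"az":0,"x":0,"y":0,"z":0.05,"hand":-1}]'
python3 -m handwheel '[{"ax":0,"ay":0,"az":0,"x":0,"y":0,"z":0,"hand":-1},{"ax":0,"ay":0,"az":0,"x":0,"y":0,"z":0,"hand":-1},{"ax":0,"ay":0,"az":0,"x":0,"y":0,"z":0,"hand":-1}]'
```

```text
time: 8.25
ee_pos: [0.5412, 0.1776, 0.0297]
ee_rot: [0.434, -3.11, 0.0]
ft_force: [-9.8, -1.5, 16.0]
grip_width: 0.0399
finger_force: 30.0
time: 8.55
ee_pos: [0.5419, 0.1776, 0.0298]
ee_rot: [-0.433, 3.111, 0.0]
ft_force: [-1.1, 0.3, -2.5]
grip_width: 0.0397
finger_force: 30.0
```

Down at the expected height and in contact. Now slide along tool +x (away from the strip).

```bash
python3 -m handwheel '[{"ax":0,"ay":0,"az":0,"x":0.1,"y":0,"z":0,"hand":-1},{"ax":0,"ay":0,"az":0,"x":0.1,"y":0,"z":0,"hand":-1},{"ax":0,"ay":0,"az":0,"x":0.1,"y":0,"z":0,"hand":-1},{"ax":0,"ay":0,"az":0,"x":0.1,"y":0,"z":0,"hand":-1},{"ax":0,"ay":0,"az":0,"x":0.1,"y":0,"z":0,"hand":-1}]'
python3 -m handwheel '[{"ax":0,"ay":0,"az":0,"x":0.1,"y":0,"z":0,"hand":-1},{"ax":0,"ay":0,"az":0,"x":0.1,"y":0,"z":0,"hand":-1},{"ax":0,"ay":0,"az":0,"x":0.1,"y":0,"z":0,"hand":-1},{"ax":0,"ay":0,"az":0,"x":0,"y":0,"z":0,"hand":-1}]'
python3 -c "
from h import *
to(542-48,177.6-13.7,30,195.9)"
```

```text
time: 9.05
ee_pos: [0.5174, 0.1706, 0.0298]
ee_rot: [-0.433, 3.111, -0.0]
ft_force: [0.6, -0.2, -2.3]
grip_width: 0.04
finger_force: 30.0
time: 9.45
ee_pos: [0.5024, 0.1664, 0.0297]
ee_rot: [0.433, -3.11, 0.0]
ft_force: [-1.0, -1.0, 1.3]
grip_width: 0.0399
finger_force: 30.0
t 9.45 pos [502.4 166.4  29.7] yaw -164.1 tilt [-0.001 -0.   ] F [-1.  -1.   1.3] w 0.0399
shift units [ 0.175 -0.002 -0.005] az units -0.01
```

```bash
python3 -m handwheel '[{"ax":0,"ay":0,"az":0,"x":0.06,"y":0,"z":0,"hand":-1},{"ax":0,"ay":0,"az":0,"x":0.06,"y":0,"z":0,"hand":-1},{"ax":0,"ay":0,"az":0,"x":0,"y":0,"z":0,"hand":-1}]'
python3 -m handwheel '[{"ax":0,"ay":0,"az":0,"x":0.04,"y":0,"z":0,"hand":-1},{"ax":0,"ay":0,"az":0,"x":0,"y":0,"z":0,"hand":-1}]'
python3 -m handwheel '[{"ax":0,"ay":0,"az":0,"x":0.04,"y":0,"z":0,"hand":-1},{"ax":0,"ay":0,"az":0,"x":0,"y":0,"z":0,"hand":-1}]'
```

```text
time: 9.75
ee_pos: [0.4973, 0.1649, 0.0298]
ee_rot: [-0.434, 3.111, -0.0]
ft_force: [-0.0, -0.2, -0.5]
grip_width: 0.0401
finger_force: 30.0
time: 9.95
ee_pos: [0.4967, 0.1647, 0.0299]
ee_rot: [-0.433, 3.108, 0.0]
ft_force: [5.2, 1.7, -3.3]
grip_width: 0.0398
finger_force: 30.0
time: 10.15
ee_pos: [0.4963, 0.1644, 0.0305]
ee_rot: [-0.432, 3.105, 0.001]
ft_force: [5.7, 2.5, -1.9]
grip_width: 0.0399
finger_force: 30.0
```

A firm stop at about 6 N after 47 mm of travel matches the slot's end. I relieve the push, release and retreat.

```bash
python3 -m handwheel '[{"ax":0,"ay":0,"az":0,"x":-0.05,"y":0,"z":0,"hand":-1},{"ax":0,"ay":0,"az":0,"x":0,"y":0,"z":0,"hand":-1},{"ax":0,"ay":0,"az":0,"x":0,"y":0,"z":0,"hand":1},{"ax":0,"ay":0,"az":0,"x":0,"y":0,"z":0,"hand":1},{"ax":0,"ay":0,"az":0,"x":0,"y":0,"z":0,"hand":1}]'
python3 -m handwheel '[{"ax":0,"ay":0,"az":0,"x":0,"y":0,"z":0,"hand":1},{"ax":0,"ay":0,"az":0,"x":0,"y":0,"z":0,"hand":1},{"ax":0,"ay":0,"az":0,"x":0,"y":0,"z":0,"hand":1},{"ax":0,"ay":0,"az":0,"x":0,"y":0,"z":-0.3,"hand":1},{"ax":0,"ay":0,"az":0,"x":0,"y":0,"z":-0.8,"hand":1}]'
python3 -m handwheel '[{"ax":0,"ay":0,"az":0,"x":0,"y":0,"z":-0.8,"hand":1},{"ax":0,"ay":0,"az":0,"x":0,"y":0,"z":-0.8,"hand":1},{"ax":0,"ay":0,"az":0,"x":0.5,"y":0,"z":-0.6,"hand":1},{"ax":0,"ay":0,"az":0,"x":0.5,"y":0,"z":0,"hand":1},{"ax":0,"ay":0,"az":0,"x":0,"y":0,"z":0,"hand":1}]'
python3 - <<'E'
from h import *
p,_=manip.read_camera("top"); s,_=manip.read_camera("side")
cv2.imwrite("pics/s4.png",cv2.resize(s[240:400,70:320],None,fx=3,fy=3,interpolation=cv2.INTER_CUBIC))
cv2.imwrite("pics/t4.png",cv2.resize(p[100:260,80:260],None,fx=3,fy=3,interpolation=cv2.INTER_CUBIC))
m=mask(s,(5,150,120),(25,255,255),(70,260,320,400)); print("plate side",rect("side",m,.008));
E
```

```text
time: 10.65
ee_pos: [0.4953, 0.1645, 0.0294]
ee_rot: [0.433, -3.11, -0.0]
ft_force: [-0.5, -0.6, -1.2]
grip_width: 0.0615
finger_force: 0.0
time: 11.15
ee_pos: [0.4925, 0.1642, 0.0816]
ee_rot: [0.432, -3.103, -0.001]
ft_force: [0.6, 0.4, -0.6]
grip_width: 0.0919
finger_force: 0.0
time: 11.65
ee_pos: [0.4466, 0.1508, 0.1953]
ee_rot: [-0.433, 3.111, -0.0]
ft_force: [-0.5, -1.2, 0.3]
grip_width: 0.092
finger_force: 0.0
plate side (array([543.4, 180.6]), array([165.4,  84.9]), 15.7)
```

View pics/s4.png

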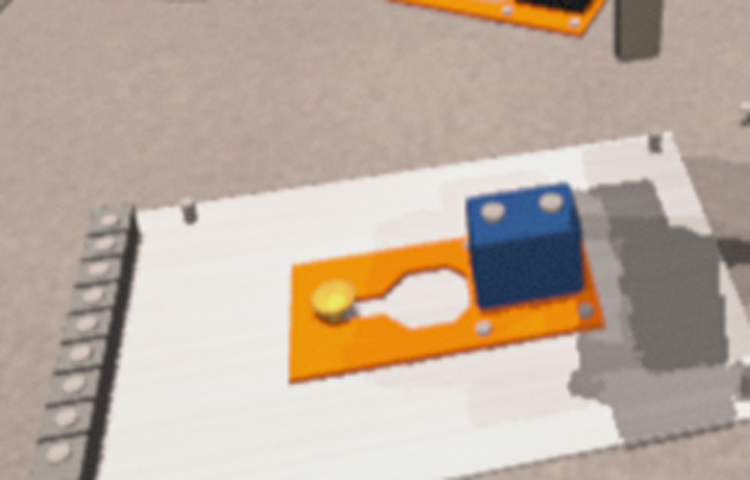

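View pics/t4.png

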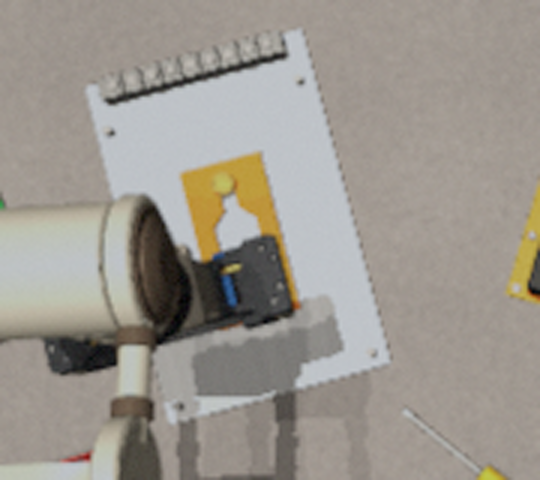

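Both views show the head at the slot's end (side crop 333,300; top crop 223,184), with the plate flat and square. I measure the stud at x ≈ 103 mm, y ≈ −2 mm in the module frame, both within limits, so I hand in.

```bash
python3 -c "
from station import manip
print(manip.sign_off())"
```

```text
the job is handed in; nothing more can be done
None
```

The blue module is on the stud and locked at the slot's home end, flat and square on the panel; it is released, the black module was not touched, and the job is handed in (no verdict was returned).

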